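# Fit the pressure gauge to the inflator's quick coupler

## Robot

A 6-joint arm with a two-finger parallel gripper is mounted at the origin on the work surface. World frame = base frame: x ahead of the robot, y to its left, z up, the work surface at z = 0. Lengths are in m, angles in rad, forces in N, time in s.
With the tool pointing down it reaches from about 0.35 to 0.85 m from the base axis. Payload 8.1 kg.
Tool frame: the origin (TCP) lies on the centre line of the jaws, within the pads' length; the fingertips stand robot.finger_overhang ahead of it and the grasp point (between the pads) lies 5 mm behind it (robot.finger_overhang is the distance from the TCP to the fingertips, in m); z points along the fingers, y is the direction in which the jaws open and shut (so a half turn about z gives the same grasp; the last joint's range is limited). The gripper opens to 93 mm and grips with 3 to 60 N. Pads are 15 mm wide; open, the fingers measure 128 mm over their backs; the gripper's body (75 mm by 188 mm) begins 65 mm behind the grasp point.
Start: joints at [1.26, 0.13, 1.488, -0, 1.523, -0.085], TCP at [0.134, 0.585, 0.233] pointing down, gripper open.
Joint ranges: [-2.96, 2.96], [-0.89, 2.26], [0.02, 2.5], [-1.34, 4.48], [0, 2.73], [-2.66, 2.66]. Speed limits (rad/s): [2.39, 2.39, 2.79, 3.14, 3.14, 3.14].

## Interface

Orientations are given as a rotation vector (axis times angle).
In Python, from plant import robot gives the robot as it stands. The module is installed in compiled form; this text tells all that it offers.
- The arm moves only by the tool carry_out, never from a script. Its argument "commands" is a list that holds one entry, the list of rows, each a list of 4 numbers: the shift along the tool's x, y, z in cm, then the turn about the tool's z in degrees. In form: [[[tx, ty, tz, roll], ...]]. A call has 1 to 20 rows; each row shifts and turns the commanded pose from where the row before left it, along the tool's axes as they then stand; what a row does not reach is not made up. A row lasts 1/12 s, in which the tool goes at most 41.7 mm and 7.16 degrees, less where a joint would pass 70% of its speed; a pose out of reach is approached as far as the arm can. A call is refused whole if a number of a shift passes 4.17 or a number of a turn 7.16, either way. A call with a gripper value outside its range is refused whole. "claw" is the finger opening in cm, from 0 to 9.3, set as the call begins (left out, the last holds). The fingers move at their own pace and stop on an object; "grip_force" is the grip in N (left out, the last holds). Time passes only in rows, so rows that do not move let the fingers close. It gives the time, the measured TCP pose, the force and the opening at its end, in the units of the state.
- robot.read_state(): the state, without advancing time (a new reading comes with each control period).
- robot.read_camera(name): name is "scene" or "top" or "wrist"; returns the picture (420x560x3 uint8, red, green, blue); there is no depth.
- robot.camera_params(name): a dict with "mtx" (3x3 intrinsics, pixels), "R" (3x3) and "t" (3): a world point X has camera coordinates R X + t. Camera axes: x right, y down, z forward; pixel columns grow to the right and rows downward; lengths in m; the calibration is good to about 2 mm. A picture is of the moment at which its call begins: read the wrist's pose just before it. camera_params takes no time and is no camera call; for the wrist camera it gives the pose at the moment of the call.
- robot.close_job(): hands the job in, once; it reports no verdict.
The state is a dict: "t": time; "q": joint angles; "dq": joint speeds; "joint_torque": joint torques, N m; "tool_pos": TCP position; "orientation": TCP orientation; "force": force on the tool from outside, world axes, zero at the start; "wrist_torque": the same for the moment, N m; "opening": finger opening in m.
Only numpy, scipy, OpenCV 4.12 (cv2) and the standard library are available. Lean on these libraries where they do the work, as an engineer would, in place of code of your own. Each camera call takes 0.05 s, during which the arm holds its last target.

## Task

The guest-bed inflator on the living-room table has a quick coupler on top: pull its sleeve back (down) until it catches and stays back, then take the pressure gauge from its wooden block and push its plug fully home in the coupler, straight and gently, until the sleeve springs forward again and locks it. Never push the gauge against the inflator with more than 35 N, do not topple or shove aside the mug, the remote control and the nozzle, and leave the gauge standing locked in the coupler with its sleeve fully forward.

Things in the scene. Friction and masses are not known exactly. Their poses are not given: they have to be found in the camera images.
- pump: Inflator: grey plastic box 120 (x) x 190 (y) x 70 mm high, fixed, origin under its centre. On its top a steel coupler stands, mouth up, on a black rubber grommet 60 mm across; two buttons 8 mm high at its -y end. Coupler above the box: stem 26 mm thick to 30 mm, then barrel 28 mm thick to the flat rim at 63 mm; bore 18 mm wide, sharp-edged.
- port (a point): Fixed to the box: centre of the coupler's mouth (rim height, 133 mm up) IF the coupler stood at the box's middle. But the coupler floats: it may stand up to 9 mm off along the box's x and along its y (not measured: see or feel it), slides level on about 8 N, at most 10 mm off the middle, and stays where left. Closing a gripper on the sleeve with 20 N or more slides it midway between the fingers.
- collar (a point): Fixed to the box, 23 mm below point port: height of the upper face of the sleeve's collar when forward. The brass sleeve round the barrel is 38 mm across, 24 mm high, top 5 mm below the rim; its lower 6 mm is a collar 50 mm across. Pinch its sides or press down on the collar; the box's top is 40 mm below this point. It floats with the coupler.
- sleeve (a joint): How far the sleeve is pulled back (down), m: 0 = fully forward, its sprung rest; 0.015 = end. Pulling takes 3 N, rising to 12 to 18 N near 0.009, where it rides over a catch, then easier; drawn past 0.013 and let go, it stays at about 0.012. While it is forward, dogs let a plug in only 8 mm. Seating the plug frees the catch: the sleeve jumps forward by itself. Pulled with a plug in, it unlocks.
- valve (a point): Fixed to the box, 23 mm below point port: height of the sprung valve in the bore (floats with the coupler). With the sleeve back a plug slides freely to here, then must be pressed on: 5 N rising to 8 to 10 N. 1 to 2 mm before its shoulder meets the rim the sleeve snaps forward and locks it; the valve may then lift it by up to 2 mm of play.
- gauge: Loose pressure gauge, about 120 g, plug down in the wooden block; origin at the plug's lower end, z up its axis. Plug 16 mm thick, 28 mm long, its last 4 mm tapering to 13 mm, grooved; six-sided shoulder 26 mm across from 28 to 36 mm; on it an upright dial 54 mm across, 24 mm thick along the gauge's x, flat faces (white one to +x), top at 93 mm. Any turn about the vertical suits the coupler.
- dial (a point): Centre of the gauge's dial, 66 mm above its origin. Grip here from above, on the two flat faces (24 mm apart along the gauge's x).
- shoulder (a point): On the gauge's axis, 28 mm above its origin: the underside of the shoulder, which meets the coupler's rim when the plug is fully home.
- stand: The parking block of light wood, 85 x 85 x 36 mm, fixed, origin at the centre of its underside; a hole of 18.5 mm goes straight down through its middle. The gauge hangs in it by its shoulder, so its origin is 8 mm above the table.
- mug: White mug, 80 mm across, 92 mm high, origin at the centre of its foot. Bystander: leave it.
- remote: White remote control 45 x 150 x 18 mm lying flat, origin under its centre. Bystander: leave it.
- nozzle: Small grey plastic nozzle standing in the black tray, 28 mm across, 45 mm high, origin at its foot. Bystander: leave it.
There are look-alikes about, which are no part of the job. What is meant by the gauge is not pink, and is the larger of those in its own colour.

How it is judged:
On the way, in this order (a step that is already met when the one before it is completed fails the run):
1. the sleeve is pulled back past its catch while the gauge is out of the coupler (value of joint sleeve above 0.0095 m and horizontal distance between shoulder and port above 0.06 m), for 0.3 s.
2. the plug is home in the coupler and the sleeve has sprung forward (value of joint sleeve below 0.002 m and horizontal distance between shoulder and port below 0.016 m and z of shoulder in the frame of port between -0.004 and 0.0045 m), for 0.2 s.
At the end, for the whole second after the job is handed in: The gauge's plug is in the coupler with its shoulder no more than 4.5 mm above the height of the rim (as the locked plug's play allows) and within 16 mm sideways of the inflator's middle, upright within 0.12 rad, at rest and let go, and the sleeve is forward to within 2 mm (all of step 2 and angle between gauge's own z axis and vertical below 0.12 rad and linear speed of gauge below 0.02 m/s and not (contact force between the fingers and gauge above 0.3 N)); the robot touches nothing.
It fails at once if the gauge is pressed against the inflator or its coupler with more than 35 N (contact force between gauge and pump above 35 N).
It fails at once if a bystander (mug, remote, nozzle) is shoved more than 30 mm or toppled (distance of any of mug, remote, nozzle from where it was at the start of the episode above 0.03 m or angle between any of mug, nozzle's own z axis and vertical above 0.6 rad).
It also fails if it takes over 72 s, if anything falls off the work surface, if the arm or the gripper's body presses on something with over 40 N, if the wrist force passes 120 N, or if a joint passes its speed limit or range.

## Working session

There is one attempt and no reset: what is moved stays moved. The work goes in short steps, Python scripts to look and compute and a tool call to move; the robot and the scene stay as the last step left them, time stands still between calls to the robot, and variables do not carry over. Pictures are saved under pics/ and viewed, and the job is handed in when it is done.

Besides the shell and the picture viewer there is one more tool, called after "Request:" as name(argument=value, ...), one argument or row to a line, values as JSON. carry_out: Moves the arm, as the interface text tells. Its arguments: {"type":"object","properties":{"commands":{"type":"array","items":{"type":"array","items":{"type":"array","items":{"type":"number"}}}},"claw":{"type":"number"},"grip_force":{"type":"number"}},"required":["commands"]}

```bash
ls; mkdir -p pics; python3 - <<'E'
from plant import robot
import cv2
s=robot.read_state()
for k in s: print(k,s[k])
print(robot.finger_overhang)
for n in ["scene","top","wrist"]:
    im=robot.read_camera(n); cv2.imwrite(f"pics/{n}0.png",im[:,:,::-1])
    p=robot.camera_params(n); print(n,p)
E
```

```text
pics
t 0.0
q [ 1.25959308e+00  1.31146756e-01  1.48926524e+00  5.65797151e-06
  1.52297554e+00 -8.53838836e-02]
dq [ 0.00096889  0.00038312  0.00043705 -0.00065895 -0.00102425  0.00155601]
joint_torque [-2.02460244e-03 -5.59820831e+01 -4.91769862e+01  7.66877714e-02
  3.51762387e-02 -1.41167552e-04]
tool_pos [0.13414685 0.58426765 0.23160373]
orientation [-3.53922842e-01 -3.12123038e+00  2.76209518e-03]
force [-0.26261848 -0.30158771 -0.20527287]
wrist_torque [ 0.03760583  0.01035154 -0.05070174]
opening 0.09285978533222304
0.014
scene {'mtx': array([[380.3779858 ,   0.        , 281.91900138],
       [  0.        , 380.3779858 , 215.64669019],
       [  0.        ,   0.        ,   1.        ]]), 'R': array([[-0.35006878,  0.93668232,  0.00883632],
       [ 0.52930928,  0.20558541, -0.82314417],
       [-0.77284121, -0.28347993, -0.56776368]]), 't': array([ 0.20591347, -0.22677556,  1.22437745])}
top {'mtx': array([[434.2490864 ,   0.        , 275.99985577],
       [  0.        , 434.2490864 , 212.59775038],
       [  0.        ,   0.        ,   1.        ]]), 'R': array([[ 0.01045963, -0.99932631, -0.03517857],
       [-0.98755286, -0.0048021 , -0.15721412],
       [ 0.15693928,  0.0363851 , -0.98693778]]), 't': array([0.00556145, 0.59230257, 0.85473675])}
wrist {'mtx': array([[369.13690294,   0.        , 280.33981753],
       [  0.        , 369.13690294, 205.0177429 ],
       [  0.        ,   0.        ,   1.        ]]), 'R': array([[ 0.22310174,  0.97479396, -0.00153212],
       [ 0.94157895, -0.21509246,  0.25916078],
       [ 0.25229881, -0.05926184, -0.96583298]]), 't': array([-0.60067177, -0.0309706 ,  0.39018646])}
```

View pics/scene0.png

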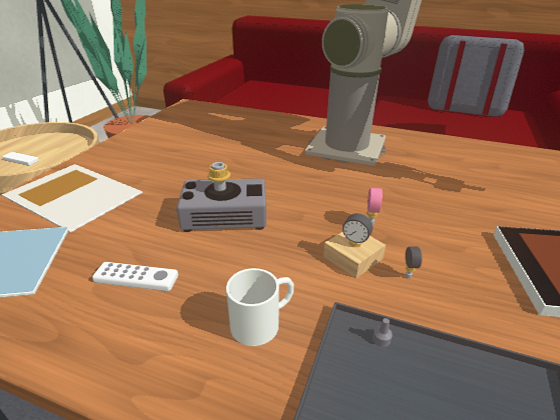

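View pics/top0.png

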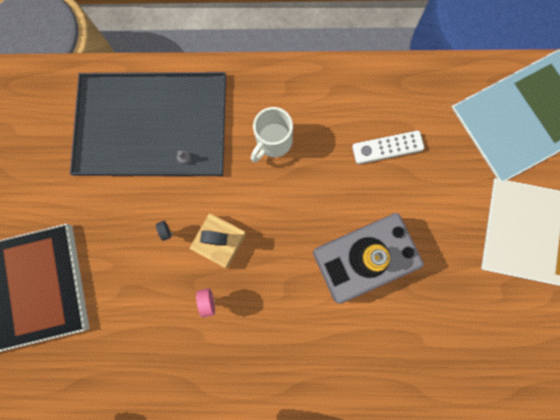

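View pics/wrist0.png

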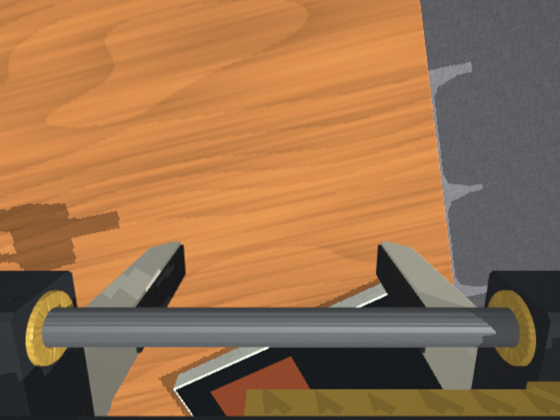

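The candidates for the gauge, in scene pixels, are:
- (357,228): a large dark dial in the wooden block
- (413,258): a smaller dark dial on the table
- (375,200): a pink dial

I choose the one in the block and will check it in close crops, then measure.

```bash
cat > h.py <<'E'
import numpy as np, cv2
from plant import robot
def ray(n,uv,z,P=None):
    P=P or robot.camera_params(n)
    d=P['R'].T@(np.linalg.inv(P['mtx'])@[uv[0],uv[1],1]); c=-P['R'].T@P['t']
    return c+d*(z-c[2])/d[2]
def proj(n,X,P=None):
    P=P or robot.camera_params(n)
    p=P['mtx']@(P['R']@np.array(X)+P['t']); return p[:2]/p[2]
def tri(l):  # list of (P,uv)
    A=np.zeros((3,3));b=np.zeros(3)
    for P,uv in l:
        d=P['R'].T@(np.linalg.inv(P['mtx'])@[uv[0],uv[1],1]); d/=np.linalg.norm(d)
        c=-P['R'].T@P['t']; M=np.eye(3)-np.outer(d,d); A+=M;b+=M@c
    return np.linalg.solve(A,b)
E
python3 - <<'E'
import cv2,numpy as np
t=cv2.imread('pics/top0.png');s=cv2.imread('pics/scene0.png')
a=cv2.resize(t[205:310,310:430],None,fx=3.3,fy=3.3,interpolation=cv2.INTER_CUBIC)
b=cv2.resize(t[205:310,150:270],None,fx=3.3,fy=3.3,interpolation=cv2.INTER_CUBIC)
cv2.imwrite('pics/c1.png',np.hstack([a,b]))
a=cv2.resize(s[150:240,170:280],None,fx=3.6,fy=3.6,interpolation=cv2.INTER_CUBIC)
b=cv2.resize(s[185:280,320:430],(a.shape[1],int(95*3.6)),interpolation=cv2.INTER_CUBIC)[:a.shape[0]]
cv2.imwrite('pics/c2.png',np.hstack([a,b]))
E
```

```text
(no output)
```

View pics/c1.png

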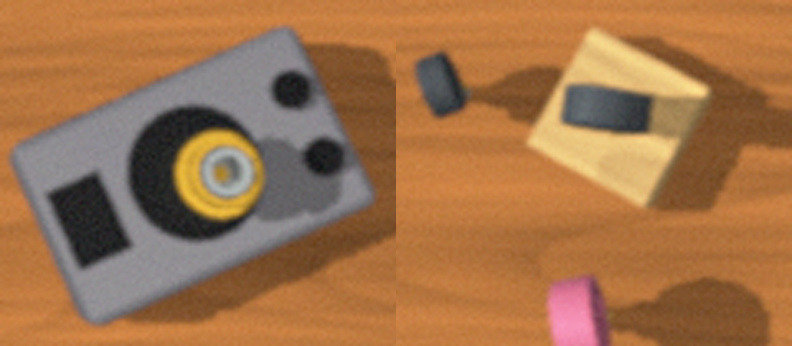

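View pics/c2.png

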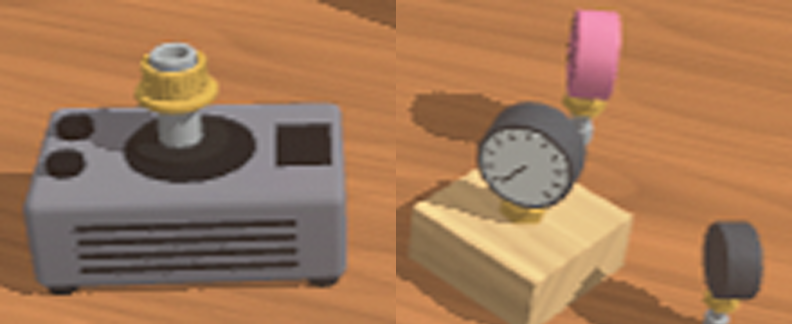

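```bash
python3 - <<'E'
from h import *
f=lambda u,v,ox:(ox+(u+.5)/3.3-.5,205+(v+.5)/3.3-.5)
T=robot.camera_params('top'); print('cam',-T['R'].T@T['t'])
S=robot.camera_params('scene')
C=[ray('top',f(*p,310),.07,T) for p in [(12,155),(290,28),(373,195),(95,322)]]
C=np.array(C);print(C.round(4)); print('mid',C.mean(0).round(4),[np.linalg.norm(C[i]-C[(i+1)%4]).round(4) for i in range(4)])
d=C[1]-C[0]+C[2]-C[3]; print('-y dir deg',np.degrees(np.arctan2(d[1],d[0])))
print('rim',ray('top',f(227,172,310),.133,T).round(4),'collar c',ray('top',f(219,174,310),.115,T).round(4))
g=lambda u,v:(170+(u+.5)/3.6-.5,150+(v+.5)/3.6-.5)
print('rim scene',ray('scene',g(176,53),.133,S).round(4))
print('tri',tri([(T,f(227,172,310)),(S,g(176,53))]))
B=np.array([ray('top',f(u-396,v,150),.036,T) for u,v in [(594,27),(710,92),(648,207),(528,143)]]);print(B.round(4),B.mean(0).round(4),[np.linalg.norm(B[i]-B[(i+1)%4]).round(4) for i in range(4)])
d=B[1]-B[0]+B[2]-B[3]; print('blk',np.degrees(np.arctan2(d[1],d[0])))
# dial top edges
for z in (.101,):
  D=np.array([ray('top',f(u-396,v,150),z,T) for u,v in [(568,85),(654,97),(649,131),(564,121)]]);print(D.round(4),D.mean(0).round(4),[np.linalg.norm(D[i]-D[(i+1)%4]).round(4) for i in range(4)])
d=D[1]-D[0]+D[2]-D[3]; print('dial dir',np.degrees(np.arctan2(d[1],d[0])))
g2=lambda u,v:(320+(u-396+.5)/3.6-.5,185+(v+.5)/3.6-.5)
print(g2(525,170), ray('scene',g2(525,170),.074,S).round(4))
print('remote',ray('top',(388,147),.018,T),'mug',ray('top',(273,130),.092,T))
E
```

```text
cam [ 0.45073016 -0.02269769  0.93688596]
[[ 0.5104 -0.0657  0.07  ]
 [ 0.5887 -0.2342  0.07  ]
 [ 0.4884 -0.2798  0.07  ]
 [ 0.4123 -0.1143  0.07  ]]
mid [ 0.4999 -0.1735  0.07  ] [np.float64(0.1858), np.float64(0.1102), np.float64(0.1821), np.float64(0.1094)]
-y dir deg -65.19870606467134
rim [ 0.4976 -0.1816  0.133 ] collar c [ 0.4975 -0.1806  0.115 ]
rim scene [ 0.4976 -0.1802  0.133 ]
tri [ 0.49734047 -0.18103112  0.13284904]
[[0.5928 0.1508 0.036 ]
 [0.5514 0.0754 0.036 ]
 [0.4787 0.1128 0.036 ]
 [0.5182 0.1903 0.036 ]] [0.5353 0.1323 0.036 ] [np.float64(0.086), np.float64(0.0818), np.float64(0.087), np.float64(0.0844)]
blk -117.8688938908398
[[0.5478 0.1525 0.101 ]
 [0.541  0.1013 0.101 ]
 [0.5209 0.1037 0.101 ]
 [0.5265 0.1541 0.101 ]] [0.5341 0.1279 0.101 ] [np.float64(0.0517), np.float64(0.0202), np.float64(0.0507), np.float64(0.0214)]
dial dir -96.89717686836038
(355.47222222222223, 231.86111111111111) [0.5496 0.1335 0.074 ]
remote [ 0.74259335 -0.23121775  0.018     ] mug [0.75512118 0.01633448 0.092     ]
```

```bash
cat >> h.py <<'E'
from scipy.spatial.transform import Rotation as Ro
def pose():
    s=robot.read_state(); return s,np.array(s['tool_pos']),Ro.from_rotvec(s['orientation']).as_matrix()
def plan(x,y,z,yaw=None):
    s,p,R=pose()
    d=R.T@(np.array([x,y,z])-p)*100
    cur=np.degrees(np.arctan2(R[1,1],R[0,1]))
    print('t',round(s['t'],2),'tcp',p.round(4),'yaw(y)',cur.round(2),'tilt',np.degrees(np.arccos(-R[2,2])).round(2),'F',np.round(s['force'],1),'op',round(s['opening'],4),'q6',s['q'][5].round(2))
    print('shift tool cm',d.round(2), 'rows',np.abs(d).max()/4.17)
    if yaw is not None:
        # turn about tool z (pointing down): +roll lowers world yaw
        print('roll', [((-(yaw+k-cur)+180)%360-180).round(1) for k in (0,180)])
E
python3 - <<'E'
from h import *
plan(.535,.132,.232,-6.9)
W=robot.camera_params('wrist');s,p,R=pose(); c=-W['R'].T@W['t']; print('cam in tool',R.T@(c-p), 'cam axes in tool',(W['R']@R).round(3))
E
```

```text
t 0.15 tcp [0.1342 0.5844 0.2318] yaw(y) 77.06 tilt 0.08 F [ 0.1 -0.4 -0.3] op 0.0928 q6 -0.09
shift tool cm [-4.919e+01 -3.511e+01  3.000e-02] rows 11.796585729496185
roll [np.float64(84.0), np.float64(-96.0)]
cam in tool [ 0.07166078  0.0014099  -0.15213845] cam axes in tool [[ 0.001  1.     0.   ]
 [-0.966  0.001 -0.259]
 [-0.259  0.     0.966]]
```

Request:
carry_out(
  commands=[
    [[-3.07,-2.19,0,0],[-3.07,-2.19,0,0],[-3.07,-2.19,0,0],[-3.07,-2.19,0,0],[-3.07,-2.19,0,0],[-3.07,-2.19,0,0],[-3.07,-2.19,0,0],[-3.07,-2.19,0,0],[-3.07,-2.19,0,0],[-3.07,-2.19,0,0],[-3.07,-2.19,0,0],[-3.07,-2.19,0,0],[-3.07,-2.19,0,0],[-3.07,-2.19,0,0],[-3.07,-2.19,0,0],[-3.07,-2.19,0,0]],
  ],
)

```text
t: 1.48
tool_pos: [0.5354, 0.1316, 0.2324]
orientation: [-0.354, -3.121, 0.0]
force: [0.4, 1.4, 0.7]
opening: 0.0929
```

Request:
carry_out(
  commands=[
    [[0,0,0,7],[0,0,0,7],[0,0,0,7],[0,0,0,7],[0,0,0,7],[0,0,0,7],[0,0,0,7],[0,0,0,7],[0,0,0,7],[0,0,0,7],[0,0,0,7],[0,0,0,7],[0,0,0,0],[0,0,0,0]],
  ],
)

```text
t: 2.65
tool_pos: [0.5344, 0.1333, 0.2324]
orientation: [-2.348, -2.087, 0.001]
force: [0.7, -0.7, -0.2]
opening: 0.0929
```

```bash
python3 - <<'E'
from h import *
plan(.535,.132,.232,-6.9)
import json
W=robot.camera_params('wrist'); im=robot.read_camera('wrist'); cv2.imwrite('pics/w1.png',im[:,:,::-1])
np.savez('w1.npz',**W)
plan(.4973,-.181,.232,-6.9)
E
```

```text
t 2.65 tcp [0.5344 0.1333 0.2324] yaw(y) -6.72 tilt 0.03 F [ 0.7 -0.7 -0.2] op 0.0929 q6 0.27
shift tool cm [-0.12  0.07  0.04] rows 0.028977351183124538
roll [np.float64(0.2), np.float64(-179.8)]
t 2.7 tcp [0.5344 0.1333 0.2324] yaw(y) -6.68 tilt 0.03 F [-0.1 -0.4 -0.5] op 0.0931 q6 0.27
shift tool cm [-3.165e+01 -3.000e-02  4.000e-02] rows 7.5891866640871175
roll [np.float64(0.2), np.float64(-179.8)]
```

View pics/w1.png

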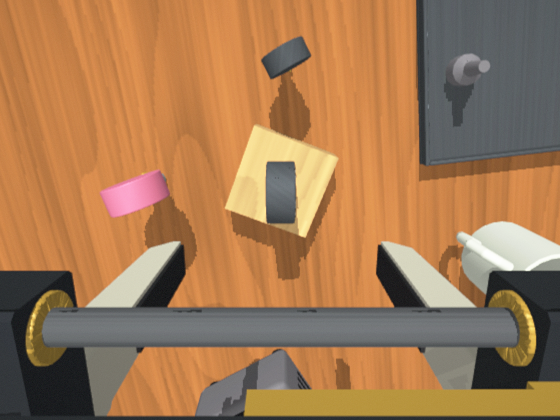

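```bash
python3 - <<'E'
from h import *
P=dict(np.load('w1.npz')); im=cv2.imread('pics/w1.png')
g=cv2.cvtColor(im,cv2.COLOR_BGR2HSV)
roi=im[140:245,240:325]; h=g[140:245,240:325]
m=((h[:,:,1]<110)&(h[:,:,2]<110)).astype(np.uint8)
n,l,st,ce=cv2.connectedComponentsWithStats(m)
k=1+np.argmax(st[1:,4]); print(st[k]+np.array([240,140,0,0,0]),ce[k]+[240,140])
c=max(cv2.findContours((l==k).astype(np.uint8),cv2.RETR_EXTERNAL,cv2.CHAIN_APPROX_NONE)[0],key=cv2.contourArea)
for r in range(0,105,8):
    x=np.where(l[r]==k)[0]
    if len(x): print(r+140,x.min()+240,x.max()+240)
print(cv2.minAreaRect(c))
def dirc(u,v):
    d=P['R'].T@(np.linalg.inv(P['mtx'])@[u,v,1]);return d/np.linalg.norm(d)
x,y,w,hh=st[k][:4]; u=ce[k][0]+240; v0=y+140-.5; v1=y+140+hh-.5
d=dirc(u,v0)+dirc(u,v1); c0=-P['R'].T@P['t']; print('dial',(c0+d*(.074-c0[2])/d[2]).round(4))
# block corners
B=np.array([ray('',q,.036,P) for q in [(257,125),(338,157),(306,237),(226,208)]]);print(B.round(4),B.mean(0).round(4))
cv2.imwrite('pics/w1c.png',cv2.resize(im[115:250,215:350],None,fx=4,fy=4,interpolation=cv2.INTER_CUBIC))
E
```

```text
[266 192  30  31 696] [280.29022989 210.04310345]
196 266 295
204 266 294
212 267 294
220 267 294
((40.5, 67.0), (29.0, 30.0), 0.0)
dial [0.5332 0.1213 0.074 ]
[[0.5198 0.1915 0.036 ]
 [0.5918 0.1533 0.036 ]
 [0.554  0.0771 0.036 ]
 [0.4791 0.1161 0.036 ]] [0.5362 0.1345 0.036 ]
```

View pics/w1c.png

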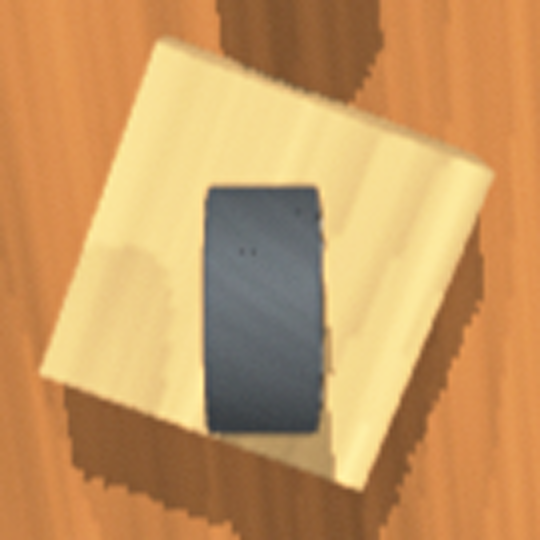

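Request:
carry_out(
  commands=[
    [[-3.9,0,0,0],[-3.9,0,0,0],[-3.9,0,0,0],[-3.9,0,0,0],[-3.9,0,0,0],[-3.9,0,0,0],[-3.9,0,0,0],[-4.0,0,0,0],[0,0,0,0],[0,0,0,0]],
  ],
)

```text
t: 3.53
tool_pos: [0.4962, -0.1793, 0.2325]
orientation: [-2.353, -2.082, 0.0]
force: [0.8, 0.6, -0.4]
opening: 0.0932
```

```bash
python3 - <<'E'
from h import *
W=robot.camera_params('wrist'); im=robot.read_camera('wrist'); cv2.imwrite('pics/w2.png',im[:,:,::-1])
np.savez('w2.npz',**W)
plan(.4973,-.181,.232,-6.9)
E
```

```text
t 3.58 tcp [ 0.4965 -0.1778  0.2325] yaw(y) -6.92 tilt 0.04 F [0.  0.5 0.2] op 0.0926 q6 -0.32
shift tool cm [-0.31  0.11  0.05] rows 0.07399122404930558
roll [np.float64(-0.0), np.float64(180.0)]
```

View pics/w2.png

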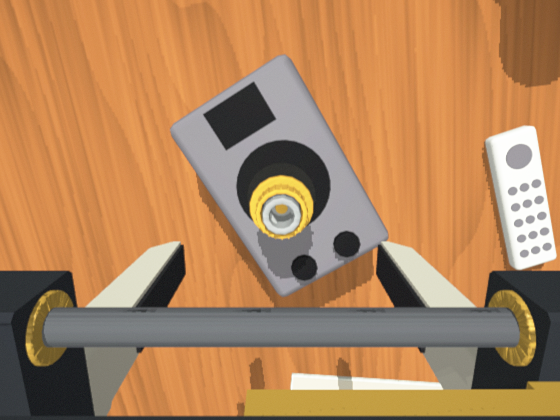

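```bash
python3 - <<'E'
from h import *
P=dict(np.load('w1.npz'))
def dirc(u,v):
    d=P['R'].T@(np.linalg.inv(P['mtx'])@[u,v,1]);return d/np.linalg.norm(d)
d=dirc(281,161.3)+dirc(281,223); c0=-P['R'].T@P['t']; print('dial',(c0+d*(.074-c0[2])/d[2]).round(4))
print('edges at .101', ray('',(266.2,190),.101,P),ray('',(295.4,190),.101,P))
P=dict(np.load('w2.npz')); im=cv2.imread('pics/w2.png')
cv2.imwrite('pics/w2c.png',cv2.resize(im[150:260,225:335],None,fx=5,fy=5,interpolation=cv2.INTER_CUBIC))
E
```

```text
dial [0.5354 0.1343 0.074 ]
edges at .101 [0.52468073 0.14369479 0.101     ] [0.54748929 0.14102666 0.101     ]
```

View pics/w2c.png

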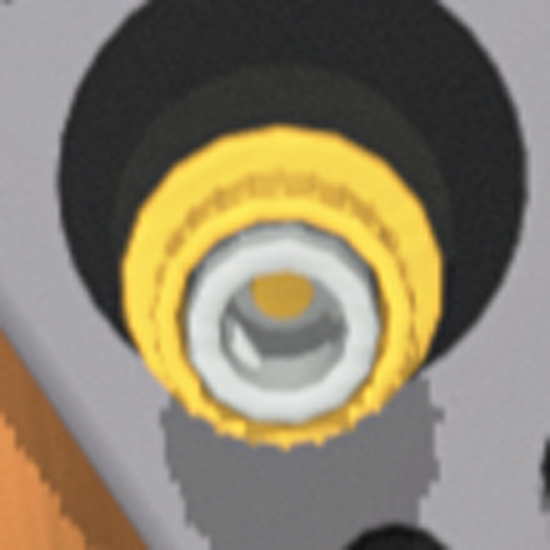

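```bash
python3 - <<'E'
from h import *
P=dict(np.load('w2.npz'))
print('rim',ray('',(281.8,215.1),.133,P), 'diam', 38.4/369*(.384-.133)*1.0)
plan(.4973,-.1805,.127,-6.9)
E
```

```text
rim [ 0.49724194 -0.18131611  0.133     ] diam 0.026120325203252033
t 3.58 tcp [ 0.4965 -0.1778  0.2325] yaw(y) -6.92 tilt 0.04 F [0.  0.5 0.2] op 0.0926 q6 -0.32
shift tool cm [-0.27  0.11 10.55] rows 2.5291357086631048
roll [np.float64(-0.0), np.float64(180.0)]
```

Request:
carry_out(
  commands=[
    [[-0.3,0.1,3.0,0],[0,0,3.0,0],[0,0,3.0,0],[0,0,1.5,0],[0,0,0,0],[0,0,0,0],[0,0,0,0]],
  ],
)

```text
t: 4.17
tool_pos: [0.4986, -0.1799, 0.1293]
orientation: [2.348, 2.084, 0.001]
force: [0.6, -0.2, 0.2]
opening: 0.093
```

```bash
python3 - <<'E'
from h import *
plan(.4973,-.181,.127,-6.9)
E
```

```text
t 4.17 tcp [ 0.4986 -0.1799  0.1293] yaw(y) -6.81 tilt 0.12 F [ 0.6 -0.2  0.2] op 0.093 q6 -0.32
shift tool cm [-0.13 -0.11  0.23] rows 0.05471697170041286
roll [np.float64(0.1), np.float64(-179.9)]
```

Request:
carry_out(
  commands=[
    [[-0.1,-0.1,0.2,0],[0,0,0,0],[0,0,0,0],[0,0,0,0],[0,0,0,0],[0,0,0,0],[0,0,0,0],[0,0,0,0],[0,0,0,0],[0,0,0,0],[0,0,0,0],[0,0,0,0]],
  ],
  claw=3,
  grip_force=25,
)

```text
t: 5.17
tool_pos: [0.4963, -0.1814, 0.1256]
orientation: [2.352, 2.083, 0.0]
force: [1.5, -0.1, 0.4]
opening: 0.0379
```

```bash
python3 - <<'E'
from h import *
plan(.4973,-.181,.127,-6.9)
im=robot.read_camera('wrist'); cv2.imwrite('pics/w3.png',im[:,:,::-1])
E
```

```text
t 5.17 tcp [ 0.4963 -0.1814  0.1256] yaw(y) -6.94 tilt 0.01 F [ 1.5 -0.1  0.4] op 0.0379 q6 -0.33
shift tool cm [ 0.05  0.09 -0.14] rows 0.03266670561556622
roll [np.float64(-0.0), np.float64(180.0)]
```

View pics/w3.png

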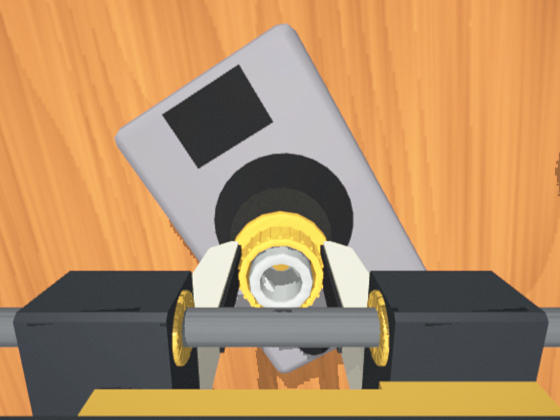

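Request:
carry_out(
  commands=[
    [[0,0,0,0],[0,0,0.3,0],[0,0,0.3,0],[0,0,0.3,0],[0,0,0.3,0],[0,0,0.25,0],[0,0,0,0],[0,0,0,0],[0,0,0,0]],
  ],
  grip_force=40,
)

```text
t: 5.97
tool_pos: [0.4965, -0.1816, 0.1118]
orientation: [2.351, 2.082, 0.0]
force: [-1.9, 0.3, 6.2]
opening: 0.0377
```

```bash
python3 - <<'E'
from h import *
plan(.4973,-.181,.127,-6.9)
im=robot.read_camera('wrist'); cv2.imwrite('pics/w4.png',im[150:360,180:380,::-1])
im=robot.read_camera('scene'); cv2.imwrite('pics/s4.png',cv2.resize(im[130:240,160:290,::-1],None,fx=5,fy=5))
E
```

```text
t 5.97 tcp [ 0.4965 -0.1816  0.1118] yaw(y) -6.94 tilt 0.04 F [-1.9  0.3  6.2] op 0.0377 q6 -0.33
shift tool cm [ 0.06  0.07 -1.52] rows 0.3634740763128945
roll [np.float64(-0.0), np.float64(180.0)]
```

View pics/s4.png

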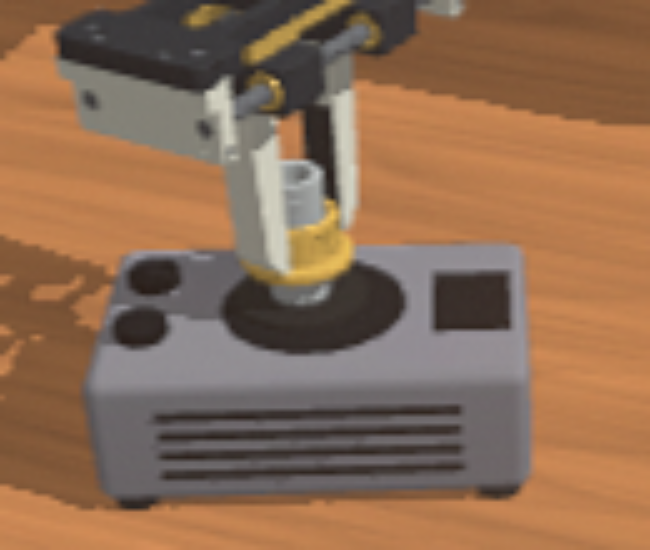

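View pics/w4.png

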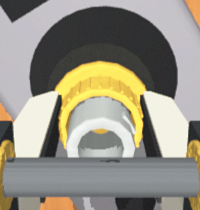

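Request:
carry_out(
  commands=[
    [[0,0,0.1,0],[0,0,0.1,0],[0,0,0,0],[0,0,0,0]],
  ],
)

```text
t: 6.4
tool_pos: [0.4966, -0.1816, 0.1104]
orientation: [2.351, 2.082, 0.0]
force: [-4.0, -0.1, 11.5]
opening: 0.0369
```

Request:
carry_out(
  commands=[
    [[0,0,0,0],[0,0,0,0],[0,0,0,0],[0,0,0,0],[0,0,0,0],[0,0,0,0],[0,0,0,0],[0,0,0,0]],
  ],
  claw=9.3,
)

```text
t: 7.07
tool_pos: [0.4959, -0.1812, 0.1087]
orientation: [-2.351, -2.082, 0.001]
force: [0.3, 0.2, -1.0]
opening: 0.0862
```

```bash
python3 - <<'E'
from h import *
plan(.4973,-.181,.118,-6.9)
im=robot.read_camera('scene'); cv2.imwrite('pics/s5.png',cv2.resize(im[130:240,160:290,::-1],None,fx=5,fy=5))
E
```

```text
t 7.07 tcp [ 0.4959 -0.1812  0.1087] yaw(y) -6.94 tilt 0.05 F [ 0.3  0.2 -1. ] op 0.0862 q6 -0.33
shift tool cm [ 0.04  0.13 -0.93] rows 0.22365302777142418
roll [np.float64(-0.0), np.float64(180.0)]
```

View pics/s5.png

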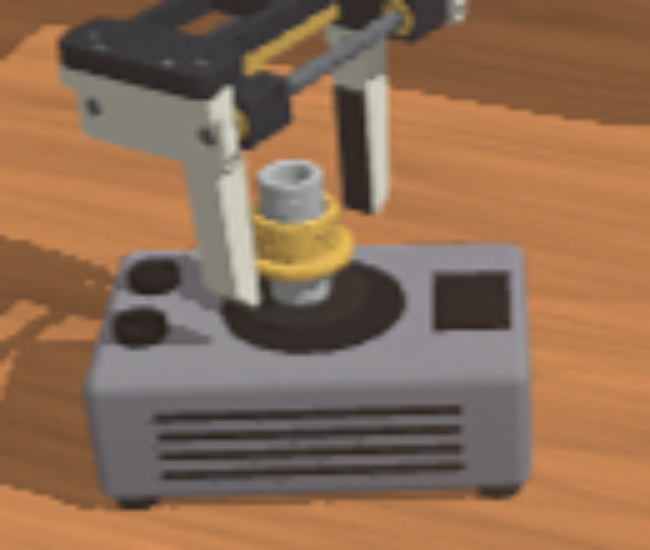

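Request:
carry_out(
  commands=[
    [[0,0,-0.7,0],[0,0,0,7],[0,0,0,7],[0,0,0,7],[0,0,0,7],[0,0,0,7],[0,0,0,7],[0,0,0,7],[0,0,0,7],[0,0,0,7],[0,0,0,7],[0,0,0,7],[0,0,0,7],[0,0,0,6],[0,0,0,0],[0,0,0,0]],
  ],
)

```text
t: 8.45
tool_pos: [0.4964, -0.1814, 0.1166]
orientation: [3.136, -0.185, 0.0]
force: [0.5, 0.2, -0.4]
opening: 0.0927
```

```bash
python3 - <<'E'
from h import *
plan(.4963,-.181,.116,-96.9)
E
```

```text
t 8.45 tcp [ 0.4964 -0.1814  0.1166] yaw(y) -96.74 tilt 0.02 F [ 0.5  0.2 -0.4] op 0.0927 q6 1.24
shift tool cm [-0.02 -0.04  0.06] rows 0.013284003069572987
roll [np.float64(0.2), np.float64(-179.8)]
```

Request:
carry_out(
  commands=[
    [[0,0,0,0],[0,0,0,0],[0,0,0,0],[0,0,0,0],[0,0,0,0],[0,0,0,0],[0,0,0,0],[0,0,0,0],[0,0,0,0],[0,0,0,0],[0,0,0,0]],
  ],
  claw=3,
  grip_force=24,
)

```text
t: 9.37
tool_pos: [0.4961, -0.1827, 0.1164]
orientation: [3.134, -0.191, 0.0]
force: [-1.4, -5.4, 1.4]
opening: 0.0375
```

```bash
python3 - <<'E'
from h import *
for i in range(1): plan(.4963,-.181,.116,-96.9)
E
```

```text
t 9.37 tcp [ 0.4961 -0.1827  0.1164] yaw(y) -96.96 tilt 0.12 F [-1.4 -5.4  1.4] op 0.0375 q6 1.24
shift tool cm [-0.   -0.17  0.04] rows 0.040439950849143626
roll [np.float64(-0.1), np.float64(179.9)]
```

Request:
carry_out(
  commands=[
    [[0,0,0,0],[0,0,0,0],[0,0,0,0],[0,0,0,0],[0,0,0,0],[0,0,0,0],[0,0,0,0],[0,0,0,0]],
  ],
  claw=9.3,
)

```text
t: 10.03
tool_pos: [0.4963, -0.1813, 0.1161]
orientation: [-3.136, 0.19, 0.0]
force: [0.6, 0.3, 0.2]
opening: 0.0862
```

Request:
carry_out(
  commands=[
    [[0,0,-3,0],[0,0,-3,0],[0,0,-3,0],[0,0,-3,0],[0,0,0,-7],[0,0,0,-7],[0,0,0,-7],[0,0,0,-7],[0,0,0,-7],[0,0,0,-7],[0,0,0,-7],[0,0,0,-7],[0,0,0,-7],[0,0,0,-7],[0,0,0,-7],[0,0,0,-7],[0,0,0,-6],[0,0,0,0],[0,0,0,0]],
  ],
)

```text
t: 11.62
tool_pos: [0.4963, -0.1813, 0.2361]
orientation: [-2.355, -2.079, -0.0]
force: [-0.7, -0.2, 0.4]
opening: 0.0929
```

```bash
python3 - <<'E'
from h import *
plan(.5354,.134,.232,-6.9)
W=robot.camera_params('wrist'); im=robot.read_camera('wrist'); cv2.imwrite('pics/w6.png',im[:,:,::-1])
np.savez('w6.npz',**W)
cv2.imwrite('pics/w6c.png',cv2.resize(im[150:260,225:335,::-1],None,fx=5,fy=5,interpolation=cv2.INTER_CUBIC))
E
```

```text
t 11.62 tcp [ 0.4963 -0.1813  0.2361] yaw(y) -7.13 tilt 0.0 F [-0.7 -0.2  0.4] op 0.0929 q6 -0.32
shift tool cm [ 3.178e+01 -3.000e-02  4.100e-01] rows 7.6199543789793855
roll [np.float64(-0.2), np.float64(179.8)]
```

View pics/w6c.png

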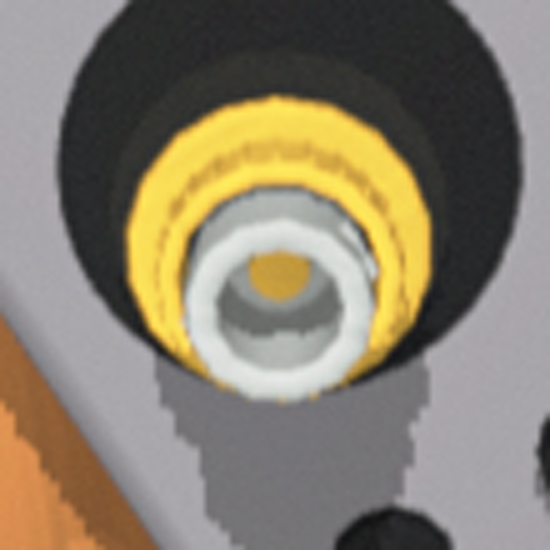

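```bash
python3 - <<'E'
from h import *
P=dict(np.load('w6.npz'))
print('rim',ray('',(225+280.5/5-.4,150+310.5/5-.4),.133,P))
print('predicted px for tcp', [proj('',(a,b,.133),P) for a,b in ((.4963,-.1813),(.4963,-.1827))])
plan(.5354,.134,.200,-6.9)
E
```

```text
rim [ 0.49676997 -0.18181208  0.133     ]
predicted px for tcp [array([279.96367703, 211.09823663]), array([280.20398262, 212.95399067])]
t 11.67 tcp [ 0.4963 -0.1814  0.2361] yaw(y) -7.16 tilt 0.0 F [-0.4 -0.  -0.7] op 0.0929 q6 -0.32
shift tool cm [31.78 -0.05  3.61] rows 7.620694376333183
roll [np.float64(-0.3), np.float64(179.7)]
```

Request:
carry_out(
  commands=[
    [[3.95,0,0,0],[3.95,0,0,0],[3.95,0,0,0],[3.95,0,0,0],[3.95,0,0,0],[3.95,0,0,0],[3.95,0,0,0],[4.1,0,0,0],[0,0,3,0],[0,0,0,0],[0,0,0,0]],
  ],
)

```text
t: 12.58
tool_pos: [0.533, 0.1337, 0.2043]
orientation: [-2.351, -2.08, 0.007]
force: [0.1, -0.4, 0.2]
opening: 0.0927
```

```bash
python3 - <<'E'
from h import *
plan(.5354,.134,.085,-6.9)
W=robot.camera_params('wrist'); im=robot.read_camera('wrist'); cv2.imwrite('pics/w7.png',im[:,:,::-1])
np.savez('w7.npz',**W)
E
```

```text
t 12.58 tcp [0.533  0.1337 0.2043] yaw(y) -6.99 tilt 0.28 F [ 0.1 -0.4  0.2] op 0.0927 q6 0.27
shift tool cm [ 0.08  0.29 11.93] rows 2.8598341266149645
roll [np.float64(-0.1), np.float64(179.9)]
```

View pics/w7.png

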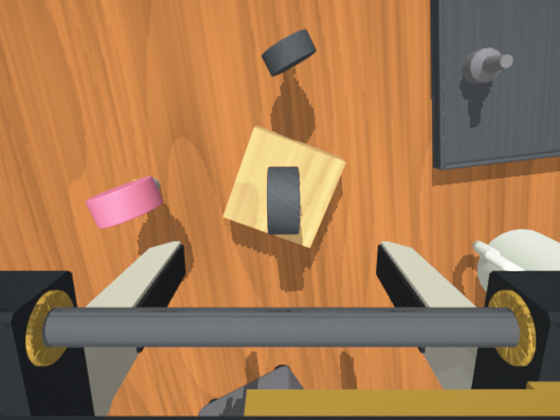

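```bash
python3 - <<'E'
from h import *
P=dict(np.load('w7.npz'));im=cv2.imread('pics/w7.png')
def dirc(u,v):
    d=P['R'].T@(np.linalg.inv(P['mtx'])@[u,v,1]);return d/np.linalg.norm(d)
col=im[150:250,284].astype(int); b=col[:,2]-col[:,0]; ix=np.where(b<20)[0]+150; print(ix.min(),ix.max())
d=dirc(283,ix.min()-.5)+dirc(283,ix.max()+.5); c0=-P['R'].T@P['t']; print('dial',(c0+d*(.074-c0[2])/d[2]).round(4))
plan(.5354,.134,.070,-6.9)
E
```

```text
167 233
dial [0.535  0.1346 0.074 ]
t 12.63 tcp [0.534  0.1331 0.2058] yaw(y) -7.04 tilt 0.13 F [-0.4 -0.5 -0.3] op 0.0926 q6 0.27
shift tool cm [ 0.12  0.16 13.58] rows 3.2559319636917476
roll [np.float64(-0.1), np.float64(179.9)]
```

Request:
carry_out(
  commands=[
    [[0,0.2,3.5,0],[0,0,3.5,0],[0,0,3.4,0],[0,0,2.9,0],[0,0,0,0],[0,0,0,0],[0,0,0,0]],
  ],
)

```text
t: 13.22
tool_pos: [0.5385, 0.1329, 0.076]
orientation: [2.352, 2.08, 0.004]
force: [-0.4, -0.4, 0.6]
opening: 0.0929
```

```bash
python3 - <<'E'
from h import *
plan(.5356,.134,.070,-6.9)
im=robot.read_camera('wrist'); cv2.imwrite('pics/w8.png',im[:,:,::-1])
E
```

```text
t 13.22 tcp [0.5385 0.1329 0.076 ] yaw(y) -7.04 tilt 0.19 F [-0.4 -0.4  0.6] op 0.0929 q6 0.27
shift tool cm [ 0.07 -0.3   0.6 ] rows 0.14380764198787666
roll [np.float64(-0.1), np.float64(179.9)]
```

View pics/w8.png

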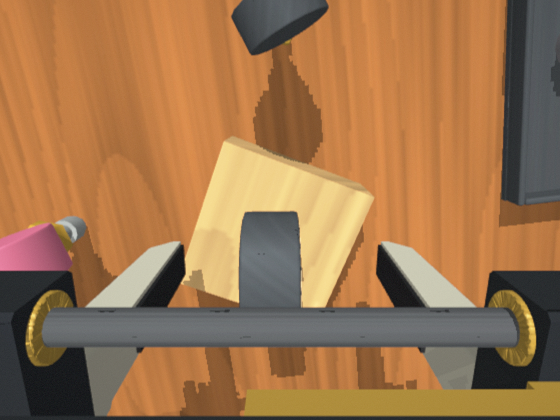

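Request:
carry_out(
  commands=[
    [[0.1,-0.1,0.2,0],[0,0,0,0],[0,0,0,0],[0,0,0,0],[0,0,0,0],[0,0,0,0]],
  ],
)

```text
t: 13.77
tool_pos: [0.5358, 0.1348, 0.0713]
orientation: [2.352, 2.083, 0.0]
force: [0.2, -0.1, -0.3]
opening: 0.093
```

```bash
python3 - <<'E'
from h import *
plan(.5353,.1343,.070,-6.9)
E
```

```text
t 13.77 tcp [0.5358 0.1348 0.0713] yaw(y) -6.93 tilt 0.01 F [ 0.2 -0.1 -0.3] op 0.093 q6 0.27
shift tool cm [-0.05 -0.04  0.13] rows 0.030472838957792753
roll [np.float64(-0.0), np.float64(180.0)]
```

Well centred (within about 0.5 mm). I'll grip the dial.

Request:
carry_out(
  commands=[
    [[0,-0.05,0.1,0],[0,0,0,0],[0,0,0,0],[0,0,0,0],[0,0,0,0],[0,0,0,0],[0,0,0,0],[0,0,0,0],[0,0,0,0],[0,0,0,0],[0,0,0,0],[0,0,0,0]],
  ],
  claw=1.5,
  grip_force=30,
)

```text
t: 14.77
tool_pos: [0.5352, 0.1347, 0.0702]
orientation: [-2.352, -2.083, 0.0]
force: [-0.9, -0.0, 0.6]
opening: 0.024
```

```bash
python3 - <<'E'
from h import *
plan(.5353,.1343,.070,-6.9)
E
```

```text
t 14.77 tcp [0.5352 0.1347 0.0702] yaw(y) -6.93 tilt 0.0 F [-0.9 -0.   0.6] op 0.024 q6 0.27
shift tool cm [-0.04  0.01  0.02] rows 0.010127159491204532
roll [np.float64(-0.0), np.float64(180.0)]
```

Request:
carry_out(
  commands=[
    [[0,0,-0.5,0],[0,0,-1,0],[0,0,-2,0],[0,0,-2.5,0],[0,0,-2.5,0],[0,0,-2.5,0],[0,0,-2.5,0],[0,0,-2,0],[0,0,-1,0],[0,0,-0.5,0],[0,0,0,0],[0,0,0,0]],
  ],
)

```text
t: 15.77
tool_pos: [0.5348, 0.1347, 0.2391]
orientation: [-2.351, -2.082, 0.002]
force: [1.2, -0.4, -2.3]
opening: 0.024
```

```bash
python3 - <<'E'
from h import *
plan(.4966,-.182,.240,-6.9)
im=robot.read_camera('scene'); cv2.imwrite('pics/s9.png',im[:,:,::-1])
E
```

```text
t 15.77 tcp [0.5348 0.1347 0.2391] yaw(y) -6.94 tilt 0.08 F [ 1.2 -0.4 -2.3] op 0.024 q6 0.27
shift tool cm [-3.19e+01  3.00e-02 -8.00e-02] rows 7.648731501828304
roll [np.float64(-0.0), np.float64(180.0)]
```

View pics/s9.png

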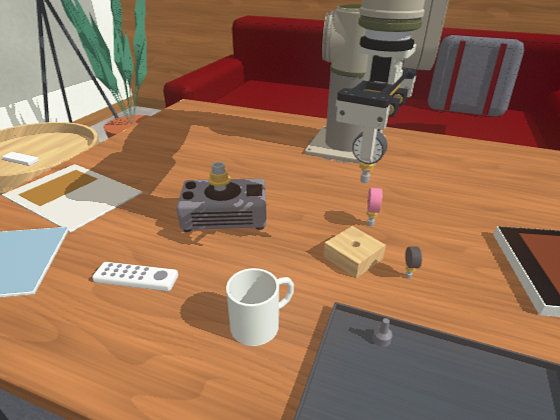

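The gauge is held at scene pixel (368,150), the block is empty at (355,247), and the sleeve is still back at (218,180). Next I move over the coupler, with gentler acceleration.

Request:
carry_out(
  commands=[
    [[-1,0,0,0],[-2,0,0,0],[-2.6,0,0,0],[-2.6,0,0,0],[-2.6,0,0,0],[-2.6,0,0,0],[-2.6,0,0,0],[-2.6,0,0,0],[-2.6,0,0,0],[-2.6,0,0,0],[-2.6,0,0,0],[-2.5,0,0,0],[-2,0,0,0],[-1,0,0,0],[0,0,0,0],[0,0,0,0],[0,0,0,0],[0,0,0,0]],
  ],
)

```text
t: 17.32
tool_pos: [0.4969, -0.1808, 0.24]
orientation: [-2.35, -2.084, -0.0]
force: [-0.2, 0.5, -1.7]
opening: 0.024
```

```bash
python3 - <<'E'
from h import *
plan(.4966,-.182,.205,-6.9)
W=robot.camera_params('wrist');im=robot.read_camera('wrist'); cv2.imwrite('pics/w10.png',im[:,:,::-1])
im=robot.read_camera('scene'); cv2.imwrite('pics/s10.png',im[:,:,::-1])
cv2.imwrite('pics/s10c.png',cv2.resize(im[90:230,150:290,::-1],None,fx=4,fy=4,interpolation=cv2.INTER_CUBIC))
E
```

```text
t 17.32 tcp [ 0.4969 -0.1808  0.24  ] yaw(y) -6.86 tilt 0.03 F [-0.2  0.5 -1.7] op 0.024 q6 -0.33
shift tool cm [-0.12 -0.01  3.5 ] rows 0.8384769413163704
roll [np.float64(0.0), np.float64(-180.0)]
```

View pics/w10.png

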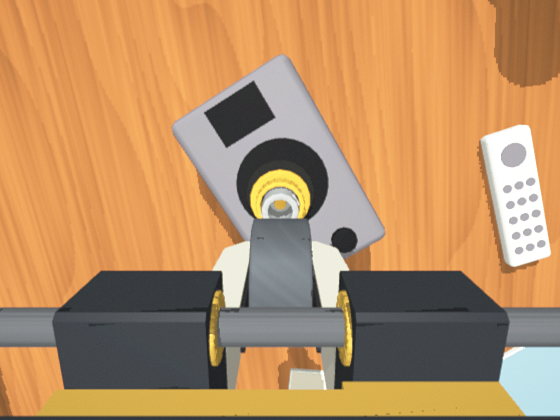

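View pics/s10c.png

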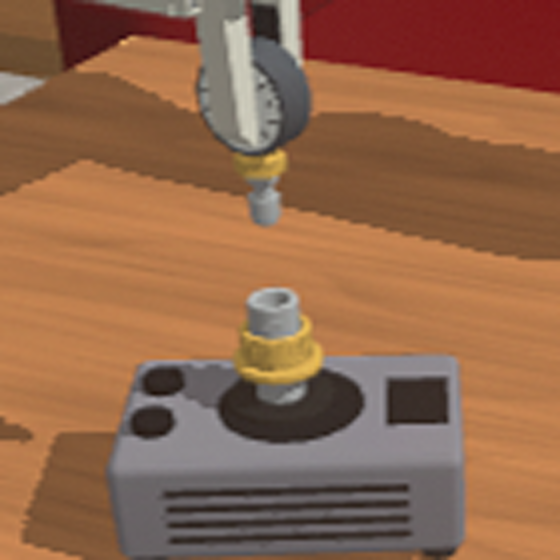

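```bash
python3 - <<'E'
from h import *
f=lambda u,v:(150+(u+.5)/4-.5,90+(v+.5)/4-.5)
P=robot.camera_params('scene')
print('rim',ray('',f(273,298),.133,P),'tip',ray('',f(266,221),.178,P))
for X in [(.4966,-.182,.133),(.4969,-.1808,.178),(.4969,-.1808,.206)]:
    u=proj('',X,P); print(X,((u[0]-150)*4,(u[1]-90)*4))
E
```

```text
rim [ 0.49708512 -0.18204143  0.133     ] tip [ 0.4980199  -0.18123223  0.178     ]
(0.4966, -0.182, 0.133) (np.float64(272.00261920439016), np.float64(296.1291157107687))
(0.4969, -0.1808, 0.178) (np.float64(266.281087751502), np.float64(218.79620384732914))
(0.4969, -0.1808, 0.206) (np.float64(261.402672704715), np.float64(167.70271829379078))
```

Request:
carry_out(
  commands=[
    [[-0.12,0,0.5,0],[0,0,1,0],[0,0,1,0],[0,0,1,0],[0,0,0.5,0],[0,0,0,0],[0,0,0,0],[0,0,0,0],[0,0,0,0],[0,0,0,0]],
  ],
)

```text
t: 18.25
tool_pos: [0.497, -0.1833, 0.2009]
orientation: [2.351, 2.082, 0.001]
force: [-0.4, 0.5, -1.3]
opening: 0.0241
```

```bash
python3 - <<'E'
from h import *
plan(.4967,-.182,.195,-6.9)
im=robot.read_camera('scene')
cv2.imwrite('pics/s11c.png',cv2.resize(im[110:210,170:270,::-1],None,fx=5,fy=5,interpolation=cv2.INTER_CUBIC))
E
```

```text
t 18.25 tcp [ 0.497  -0.1833  0.2009] yaw(y) -6.94 tilt 0.07 F [-0.4  0.5 -1.3] op 0.0241 q6 -0.33
shift tool cm [ 0.13 -0.04  0.59] rows 0.1404752504192078
roll [np.float64(-0.0), np.float64(180.0)]
```

View pics/s11c.png

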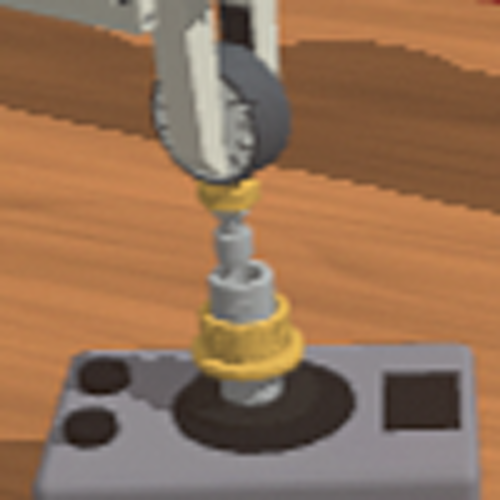

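Request:
carry_out(
  commands=[
    [[0.06,0,0,0],[0,0,0,0],[0,0,0,0],[0,0,0.15,0],[0,0,0.15,0],[0,0,0.15,0],[0,0,0.15,0],[0,0,0.15,0],[0,0,0.15,0],[0,0,0.15,0],[0,0,0.15,0],[0,0,0,0],[0,0,0,0]],
  ],
)

```text
t: 19.38
tool_pos: [0.4966, -0.1825, 0.188]
orientation: [-2.352, -2.083, 0.0]
force: [1.2, -0.3, -1.2]
opening: 0.0238
```

```bash
python3 - <<'E'
from h import *
plan(.4967,-.182,.175,-6.9)
im=robot.read_camera('scene')
cv2.imwrite('pics/s12c.png',cv2.resize(im[110:210,170:270,::-1],None,fx=5,fy=5,interpolation=cv2.INTER_CUBIC))
E
```

```text
t 19.38 tcp [ 0.4966 -0.1825  0.188 ] yaw(y) -6.94 tilt 0.02 F [ 1.2 -0.3 -1.2] op 0.0238 q6 -0.33
shift tool cm [0.05 0.   1.3 ] rows 0.31143228214214735
roll [np.float64(-0.0), np.float64(180.0)]
```

View pics/s12c.png

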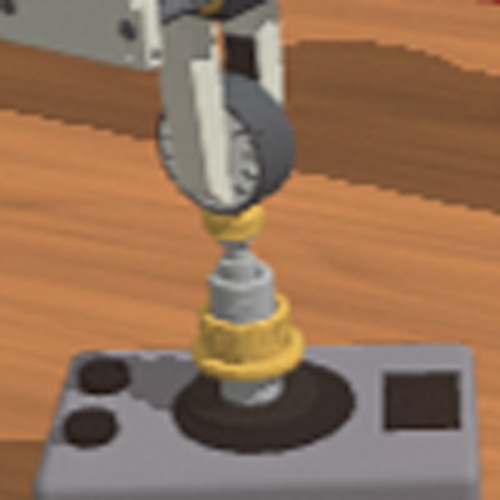

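Request:
carry_out(
  commands=[
    [[0,0,0.15,0],[0,0,0.15,0],[0,0,0.15,0],[0,0,0.15,0],[0,0,0.15,0],[0,0,0.15,0],[0,0,0.15,0],[0,0,0.15,0],[0,0,0.15,0],[0,0,0,0],[0,0,0,0]],
  ],
)

```text
t: 20.35
tool_pos: [0.4966, -0.1825, 0.1745]
orientation: [-2.352, -2.083, 0.0]
force: [0.3, -0.7, -1.6]
opening: 0.024
```

Request:
carry_out(
  commands=[
    [[0,0,0.1,0],[0,0,0.1,0],[0,0,0.1,0],[0,0,0.1,0],[0,0,0,0],[0,0,0,0]],
  ],
)

```text
t: 20.85
tool_pos: [0.4969, -0.1827, 0.1715]
orientation: [2.351, 2.082, 0.0]
force: [-2.7, 1.2, 4.1]
opening: 0.0239
```

Request:
carry_out(
  commands=[
    [[0,0,0.1,0],[0,0,0.1,0],[0,0,0,0],[0,0,0,0]],
  ],
)

```text
t: 21.18
tool_pos: [0.4969, -0.1826, 0.1691]
orientation: [2.351, 2.083, 0.0]
force: [-1.3, 1.1, 3.2]
opening: 0.0239
```

Request:
carry_out(
  commands=[
    [[0,0,0.1,0],[0,0,0,0],[0,0,0,0]],
  ],
)

```text
t: 21.43
tool_pos: [0.4969, -0.1826, 0.1681]
orientation: [2.351, 2.083, 0.0]
force: [-1.3, 0.8, 6.3]
opening: 0.0238
```

Request:
carry_out(
  commands=[
    [[0,0,0.1,0],[0,0,0,0],[0,0,0,0]],
  ],
)

```text
t: 21.68
tool_pos: [0.4969, -0.1826, 0.1671]
orientation: [2.351, 2.082, 0.0]
force: [-2.2, 0.2, 6.8]
opening: 0.024
```

```bash
python3 - <<'E'
from h import *
plan(.4967,-.182,.167,-6.9)
im=robot.read_camera('scene')
cv2.imwrite('pics/s13c.png',cv2.resize(im[110:210,170:270,::-1],None,fx=5,fy=5,interpolation=cv2.INTER_CUBIC))
E
```

```text
t 21.68 tcp [ 0.4969 -0.1826  0.1671] yaw(y) -6.94 tilt 0.04 F [-2.2  0.2  6.8] op 0.024 q6 -0.33
shift tool cm [ 0.06 -0.03  0.01] rows 0.014669195123060232
roll [np.float64(-0.0), np.float64(180.0)]
```

View pics/s13c.png

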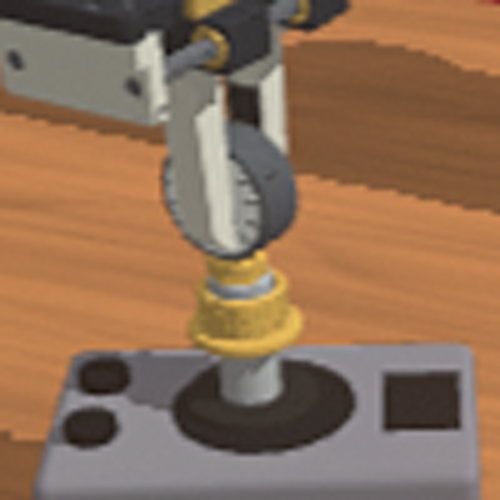

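Request:
carry_out(
  commands=[
    [[0,0,0,0],[0,0,0,0],[0,0,0,0],[0,0,0,0],[0,0,0,0],[0,0,0,0]],
  ],
  claw=6,
)

```text
t: 22.23
tool_pos: [0.4966, -0.1825, 0.1664]
orientation: [-2.352, -2.083, 0.0]
force: [-0.3, 0.2, -0.5]
opening: 0.0582
```

Request:
carry_out(
  commands=[
    [[0,0,-1,0],[0,0,-2,0],[0,0,-3,0],[0,0,-3,0],[0,0,-3,0],[0,0,-2,0],[0,0,0,0],[0,0,0,0],[0,0,0,0],[0,0,0,0]],
  ],
)

```text
t: 23.07
tool_pos: [0.496, -0.1822, 0.3051]
orientation: [-2.35, -2.081, 0.002]
force: [-0.4, 0.3, -0.5]
opening: 0.06
```

```bash
python3 - <<'E'
from h import *
plan(.4967,-.182,.167,-6.9)
im=robot.read_camera('scene'); t=robot.read_camera('top')
a=cv2.resize(im[110:210,170:270,::-1],(400,400),interpolation=cv2.INTER_CUBIC);b=cv2.resize(t[180:320,300:440,::-1],(400,400))
cv2.imwrite('pics/s14c.png',np.hstack([a,b]))
cv2.imwrite('pics/s14.png',im[:,:,::-1])
P=robot.camera_params('scene')
for X in [(.4969,-.1826,.133),(.4969,-.1826,.135),(.4969,-.1826,.104),(.4969,-.1826,.089)]:
    u=proj('',X,P); print(X,((u[0]-170)*4,(u[1]-110)*4))
E
```

```text
t 23.07 tcp [ 0.496  -0.1822  0.3051] yaw(y) -6.94 tilt 0.14 F [-0.4  0.3 -0.5] op 0.06 q6 -0.33
shift tool cm [ 0.02  0.1  13.81] rows 3.312243683153914
roll [np.float64(-0.0), np.float64(180.0)]
(0.4969, -0.1826, 0.133) (np.float64(190.74045753496705), np.float64(216.1795355130066))
(0.4969, -0.1826, 0.135) (np.float64(190.41565238348676), np.float64(212.82044793400223))
(0.4969, -0.1826, 0.104) (np.float64(195.35062848972711), np.float64(263.8572522014375))
(0.4969, -0.1826, 0.089) (np.float64(197.66441609285664), np.float64(287.786106662967))
```

View pics/s14c.png

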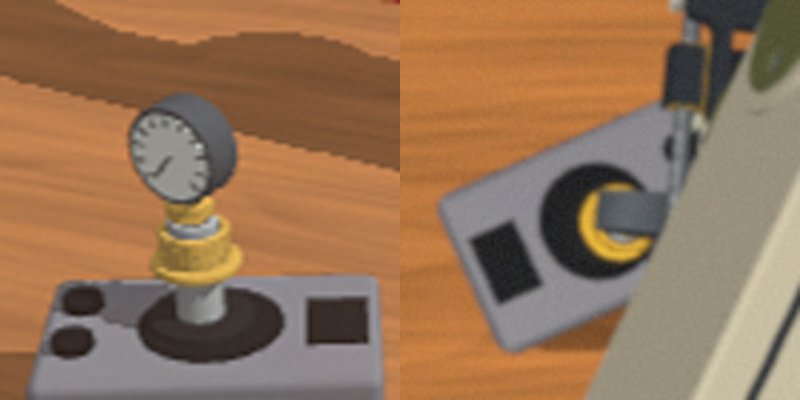

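View pics/s14.png

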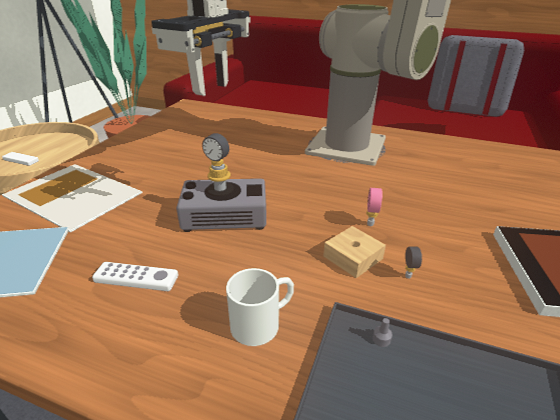

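Request:
carry_out(
  commands=[
    [[0,0,0,0],[0,0,0,0],[0,0,0,0],[0,0,0,0],[0,0,0,0],[0,0,0,0]],
  ],
)

```text
t: 23.67
tool_pos: [0.4967, -0.1825, 0.3067]
orientation: [2.352, 2.083, 0.0]
force: [0.4, -0.3, 0.1]
opening: 0.0599
```

```bash
python3 - <<'E'
from h import *
print(np.abs(robot.read_state()['dq']).max(), robot.read_state()['t'])
robot.close_job()
E
```

```text
0.0009307951119924098 23.6667
the job is handed in; nothing more can be done
```

The gauge is standing in the coupler with its sleeve sprung forward. I handed the job in at 23.7 s; `close_job` reports no verdict.

- **What I did:** I pinched the sleeve and pulled it about 15 mm down, and it stayed back on release. A second pinch turned 90° centred the coupler. I then gripped the large dark gauge by its dial faces, lifted it from the block and pressed its plug in. The vertical wrist force read about 7 N at most, roughly 8 N of push once the gauge's weight is added.
- **Last checks:** The scene picture shows the gauge upright. The collar is back at the image row it had at the start (about 181.5, against 182), and the gap under the shoulder is small. The tool stopped within 0.1 mm of the height I had worked out for the plug fully home, before I let go. The mug, remote and nozzle look unmoved. The arm is clear and still, with the hand about 14 cm above where it let go.
- **Disagreements:** The coupler's position differed by about 1 mm between camera and arm, within the plug's clearance. I did not measure the shoulder's height again after letting go. The arm covered part of the top view, so that check rests on the scene picture.

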